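Index the coaster turntable by one hole

ROBOT

A 6-joint arm with a two-finger parallel gripper is mounted at the origin on the work surface. World frame = base frame: x ahead of the robot, y to its left, z up, the work surface at z = 0. Lengths are in m, angles in rad, forces in N, time in s.
With the tool pointing down it reaches from about 0.35 to 0.85 m from the base axis. Payload 8.1 kg.
Tool frame: the origin (TCP) lies at the very end of the fingers, on their centre line; the grasp point (between the pads) lies 19 mm behind it; z points along the fingers, y is the direction in which the jaws open and shut (so a half turn about z gives the same grasp; the last joint's range is limited). The gripper opens to 93 mm and grips with 3 to 60 N. Pads are 15 mm wide; open, the fingers measure 128 mm over their backs; the gripper's body (75 mm by 188 mm) begins 65 mm behind the grasp point.
Start: joints at [1.157, 0.13, 1.488, -0, 1.523, -0.085], TCP at [0.194, 0.568, 0.219] pointing down, gripper open.
Joint ranges: [-2.96, 2.96], [-0.89, 2.26], [0.02, 2.5], [-1.34, 4.48], [0, 2.73], [-2.66, 2.66]. Speed limits (rad/s): [2.39, 2.39, 2.79, 3.14, 3.14, 3.14].

INTERFACE

Orientations are given as a rotation vector (axis times angle).
In Python, from plant import * gives the robot as it stands.
- The arm moves only by the tool apply_moves, never from a script. Its argument "commands" is one flat list of numbers, 7 for each row, row after row: the shift along the world's x, y, z in cm, then the turn, a rotation vector about the world's x, y, z in rad, then the finger opening in cm, from 0 to 9.3. A call has 1 to 8 rows; each row shifts and turns the pose as measured when the row begins; what a row does not reach is not made up. A row lasts 1/8 s, in which the tool goes at most 62.5 mm and 10.7 degrees, less where a joint would pass 70% of its speed; a pose out of reach is approached as far as the arm can. A call with a gripper value outside its range is refused whole. The fingers move at their own pace and stop on an object; "squeeze" is the grip in N (left out, the last holds). Time passes only in rows, so rows that do not move let the fingers close. It gives the time, the measured TCP pose, the force and the opening at its end, in the units of the state.
- read_state(): the state, without advancing time (a new reading comes with each control period).
- read_camera(name): name is "scene" or "top" or "wrist"; returns (picture, depth): 480x640x3 uint8, blue, green, red; 480x640 float32, m along the optical axis (not along the pixel's ray), 0 where there is no reading.
- camera_model(name): a dict with "intrinsics" (3x3 intrinsics, pixels), "R" (3x3) and "t" (3): a world point X has camera coordinates R X + t. Camera axes: x right, y down, z forward; pixel columns grow to the right and rows downward; lengths in m; the calibration is good to about 2 mm. A picture is of the moment at which its call begins: read the wrist's pose just before it. camera_model takes no time and is no camera call; for the wrist camera it gives the pose at the moment of the call.
- close_job(): hands the job in, once; it reports no verdict.
Trained networks look in the newest picture that a camera, given by its name, has taken for a name from the list of things; names that differ only in an ending like _2 or _b are one class to them, and where a whole thing is asked for, a point or a joint stands for the part that bears it (a point fixed in the world has none). Each returns a list of dicts, best first, with "conf" (0 to 1); they miss things now and then, are a little off and sometimes report something else, mostly with a low value. They report only what shows in the picture. A call takes as long as a camera call.
- find_in(query, camera): "point" ([x, y, z] in m, in the coordinates of the camera as it stood for that picture, good to about 4 mm: the middle of the surface that is visible of it).
- cut_out(query, camera): "mask" (480x640 bool, what is visible of it).
- spot_point(query, camera): "point" ([x, y, z] in m, in the coordinates of the camera as it stood for that picture, good to about 4 mm: a listed point, or the origin of a listed thing).
The state is a dict: "t": time; "q": joint angles; "dq": joint speeds; "joint_torque": joint torques, N m; "tool_pos": TCP position; "orientation": TCP orientation; "force": force on the tool from outside, world axes, zero at the start; "wrist_torque": the same for the moment, N m; "opening": finger opening in m.
Only numpy, scipy, OpenCV 4.12 (cv2) and the standard library are available. Lean on these libraries where they do the work, as an engineer would, in place of code of your own. Each camera call takes 0.05 s, during which the arm holds its last target. There are 200 camera calls.

TASK

The cork coaster blank sits on an indexing turntable that is locked by its red spring plunger. Press the plunger's red cap in with a fingertip and push the turntable clockwise (seen from above) to the very next hole and no farther, so that the plunger springs fully up into that hole and locks it again. Only touch and push: do not lift or disturb anything that stands about, and come away clear at the end.

Things in the scene. Friction and masses are not known exactly. Their poses are not given: they have to be found in the camera images.
- indexer: Fixed base: grey round plate 300 mm across, 12 mm thick; origin under its centre, z up along the turntable's axis. In its frame the plunger and first hole start at 202.5 degrees (counter-clockwise from x), the next hole is at 157.5. A green punch press stands at +45 degrees (point press_top), a small side tray (to radius 225 mm) at -45 degrees.
- spindle (a point): Point on the turntable's axis at the top face of the turntable disc, 57 mm above the work surface. The dark steel disc is 200 mm across; on it a cork blank (120 mm across, 4 mm) and a black clamp knob (32 mm across, top at 80 mm).
- cap_top (a point): Centre of the top of the plunger's red cap, 30 mm across, riding on the disc 85 mm from the axis; 80 mm above the work surface when up, 68 when fully in. 31 mm before and behind it along the turning direction stand brass pegs, 12 mm thick, tops at 100 mm: a fingertip fits in the 50 mm gap between them, above the cap, and can push either peg to turn the table.
- plunger (a joint): How far the plunger is pressed in (down), m: 0 up, 0.012 fully in. Spring: 3 N to start, 8 N fully in. Its red pin stands in the ring's hole outward of the cap, 1.5 mm proud, when up. Beyond 0.0085 the pin is out and the table free; between holes the ring keeps it at about 0.0085 with nobody pressing, and at a hole it springs up by itself.
- turntable (a joint): Angle of the turntable, rad, clockwise seen from above is positive: 0 at the first hole, 0.785 at the next. Play of about 0.02 either way while locked. It stays where it is left: friction takes about 1.5 N at the pegs to turn it.
- hole_first (a point): Mouth of the hole in which the red pin stands at the start, 120 mm from the axis, 53 mm up. The fixed aluminium index ring (radius 106 to 138 mm, 7 mm thick, top at 53 mm) has 8 black holes 16 mm wide, 45 degrees apart.
- hole_next (a point): Mouth (top) of the next ring hole clockwise, 120 mm from the axis, 53 mm up.
- press_top (a point): Top of the green punch press, on its column (26 by 34 mm, 180 mm from the axis), 116 mm above the work surface. Its arm reaches in towards the axis to radius 34 mm (arm underside at 94 mm, black head to 120 mm, punch tip 66 mm up). Fixed; not used.
- wax_tin: Loose small round tin with a white lid, 44 mm across, 34 mm high, standing on the side tray; origin under its centre. Leave it.
- spool_blue: Loose blue thread spool, 40 mm across, 70 mm high, standing beside the turntable; origin under its centre. Leave it.
- tape_roll: Loose cream masking tape roll, 92 mm across, 22 mm high, lying beside the turntable; origin under its centre. Leave it.
- spool_brown: Loose brown thread spool, 40 mm across, 70 mm high; origin under its centre. Leave it.
- bottle: Loose pink and white drinking bottle, 66 mm across, 200 mm high; origin under its centre. Leave it.
- awl: Loose awl with a wooden handle, 160 mm long, lying; origin under its middle. Leave it.
- hammer: Loose steel hammer with a wooden handle, 240 mm long, lying; origin under its middle. Leave it.

How it is judged:
By the outcome, as a careful person would: the job done as asked, in the order asked, and still so for the second after the job is handed in, with the robot touching nothing.
It also fails if it takes over 34 s, if anything falls off the work surface, if the arm or the gripper's body presses on something with over 40 N, if the wrist force passes 120 N, or if a joint passes its speed limit or range.

## Working session

There is one attempt and no reset: what is moved stays moved. The work goes in short steps, Python scripts to look and compute and a tool call to move; the robot and the scene stay as the last step left them, time stands still between calls to the robot, and variables do not carry over. Pictures are saved under pics/ and viewed, about 8 in all and at most 12, crops included, and the job is handed in when it is done.

Besides the shell and the picture viewer there is one more tool, called by a JSON object that holds its "fn" and its "kwargs". apply_moves: Moves the arm, as the interface text tells. Its arguments: {"type":"object","properties":{"commands":{"type":"array"},"squeeze":{"type":"number"}},"required":["commands"]}

```bash
mkdir -p pics; cat > h.py <<'E'
from plant import *
import numpy as np, cv2
def w(p,c):
    m=camera_model(c); return np.array(m["R"]).T@(np.array(p)-np.array(m["t"]))
def spot(q,c,f=spot_point):
    return [(round(d["conf"],2),np.round(w(d["point"],c),4).tolist()) for d in f(q,c)[:2]]
E
python3 - <<'E'
from h import *
for c in ("scene","top"):
    im,_=read_camera(c); cv2.imwrite(f"pics/{c}0.png",im)
    for q in ("spindle","cap_top","hole_first","hole_next","press_top"): print(c,q,spot(q,c))
for q in ("bottle","spool_blue","spool_brown","wax_tin","indexer"): print(q,spot(q,"top"))
s=read_state(); print(s)
E
```

```text
scene spindle [(0.76, [0.5751, 0.1287, 0.0582])]
scene cap_top [(0.56, [0.496, 0.1613, 0.0806])]
scene hole_first [(0.76, [0.4651, 0.1685, 0.0566])]
scene hole_next [(0.85, [0.5213, 0.2318, 0.058])]
scene press_top [(0.69, [0.3438, -0.4503, 0.0035]), (0.67, [0.7549, 0.1425, 0.1169])]
top spindle [(0.61, [0.5828, 0.1271, 0.0589])]
top cap_top [(0.71, [0.582, 0.1256, 0.0613]), (0.59, [0.4967, 0.1537, 0.0771])]
top hole_first [(0.85, [0.4669, 0.1626, 0.0528])]
top hole_next [(0.93, [0.5258, 0.2356, 0.0568])]
top press_top [(0.66, [0.7594, 0.1416, 0.1196]), (0.6, [0.7006, 0.3202, 0.0012])]
bottle [(0.83, [0.3947, 0.4515, 0.0034])]
spool_blue [(0.76, [0.4321, -0.0108, -0.001])]
spool_brown [(0.73, [0.5778, 0.4532, 0.0047])]
wax_tin [(0.57, [0.5936, -0.0585, 0.0137])]
indexer [(0.66, [0.5789, 0.1295, 0.0006])]
{'t': 0.85, 'q': array([ 1.15655594e+00,  1.30356150e-01,  1.48818298e+00, -1.86806046e-05,
        1.52304348e+00, -8.53880432e-02]), 'dq': array([-0.00127294,  0.00044843,  0.00218397,  0.00024658,  0.00120268,
        0.00164242]), 'joint_torque': array([-6.68875327e-05, -5.59707820e+01, -4.92061579e+01,  7.67244003e-02,
        2.16853403e-02, -4.85026487e-05]), 'tool_pos': array([0.19375284, 0.56785504, 0.21867079]), 'orientation': array([5.14230839e-01, 3.09920019e+00, 8.03923536e-06]), 'force': array([ 0.17010757, -0.00372286, -0.08175052]), 'wrist_torque': array([-1.66250348e-02,  2.68149584e-06,  3.72731480e-02]), 'opening': 0.0927795262313751}
```

View pics/scene0.png

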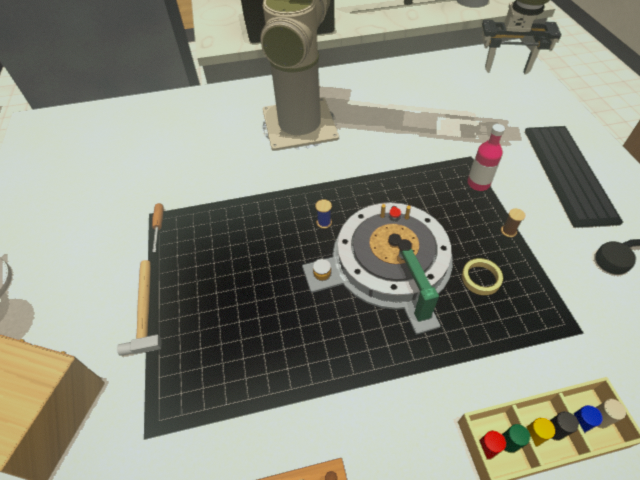

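View pics/top0.png

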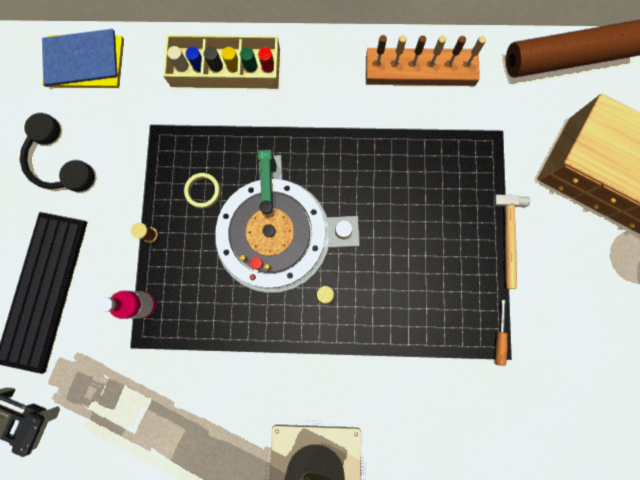

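The two cameras agree. The axis is at about (0.578, 0.129) and the cap at about 162° world, with the next hole at about 117°. The tool's y axis is already tangential at the cap. The scene view shows the red cap at (396,212) between its pegs. The top view shows it at (255,264), with the red pin at (252,277). I'll approach above the bottle's height with the fingers closed.

{"fn": "apply_moves", "kwargs": {"commands": [3.5,-4.8,0.3,0,0,0,0,3.5,-4.8,0.3,0,0,0,0,3.5,-4.8,0,0,0,0,0,3.5,-4.8,0,0,0,0,0,3.5,-4.8,0,0,0,0,0,3.5,-4.8,0,0,0,0,0,3.5,-4.8,0,0,0,0,0,3,-4.5,0,0,0,0,0], "squeeze": 10}}

```text
t: 1.85
tool_pos: [0.473, 0.1775, 0.2256]
orientation: [0.501, 3.098, 0.004]
force: [0.9, 0.6, -0.1]
opening: 0.018
```

```bash
python3 - <<'E'
from h import *
s=read_state(); print(s["t"],s["tool_pos"],s["orientation"],s["opening"],s["force"])
im,_=read_camera("wrist"); cv2.imwrite("pics/w1.png",im)
for q in ("spindle","cap_top","hole_first","hole_next"): print(q,spot(q,"wrist"))
E
```

```text
1.85 [0.4730436  0.17750106 0.22562209] [0.50134974 3.09781608 0.00443739] 0.01801282563236051 [ 0.85977927  0.6490578  -0.14437778]
spindle [(0.73, [0.5766, 0.1214, 0.0514])]
cap_top [(0.89, [0.5037, 0.1524, 0.0769])]
hole_first [(0.71, [0.4642, 0.1607, 0.0505]), (0.26, [0.5751, 0.1274, 0.0557])]
hole_next [(0.96, [0.5249, 0.234, 0.0485])]
```

View pics/w1.png

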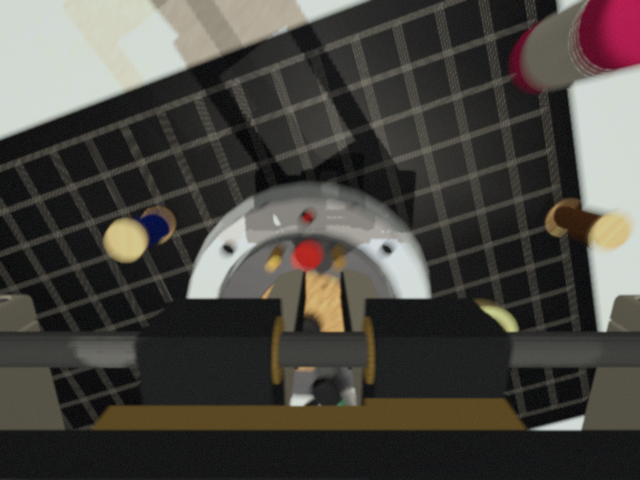

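The wrist view shows the cap at (308,255), the pin at (308,216), the ring holes at (228,248) and (388,250), and the pegs at about (275,260) and (338,258). I'll intersect those pixel rays with their known heights, using a fresh still frame.

```bash
cat >> h.py <<'E'
def ray(c,uv,z):
    m=camera_model(c);R=np.array(m["R"]);o=-R.T@np.array(m["t"])
    d=R.T@np.linalg.solve(np.array(m["intrinsics"]),[uv[0],uv[1],1]); return o+d*(z-o[2])/d[2]
def reds(im):
    h=cv2.cvtColor(im,cv2.COLOR_BGR2HSV).astype(int)
    m=(((h[...,0]<6)|(h[...,0]>174))&(h[...,1]>170)&(h[...,2]>90)).astype(np.uint8)
    n,_,st,ce=cv2.connectedComponentsWithStats(m); return [(st[i,4],ce[i].round(1).tolist()) for i in range(1,n) if st[i,4]>8]
E
python3 - <<'E'
from h import *
im,_=read_camera("wrist"); s=read_state(); print(s["tool_pos"],s["orientation"],s["opening"])
for a,c in reds(im): print("w",a,c,ray("wrist",c,.08).round(4),ray("wrist",c,.0545).round(4))
g=cv2.cvtColor(im,cv2.COLOR_BGR2GRAY)
for x,y in ((228,248),(388,250)):
    r=g[y-14:y+14,x-14:x+14]; v,u=np.nonzero(r<60); c=(x-14+u.mean(),y-14+v.mean()); print(c,len(u),ray("wrist",c,.053).round(4))
im,_=read_camera("top")
for a,c in reds(im):
    if 200<c[0]<330: print("t",a,c,ray("top",c,.08).round(4),ray("top",c,.0545).round(4))
for q in("spindle","cap_top"): print(spot(q,"wrist"))
im,_=read_camera("wrist"); cv2.imwrite("pics/w2.png",cv2.resize(im[180:330,180:440],None,fx=3,fy=3))
E
```

```text
[0.47149166 0.18015234 0.22528665] [0.50018364 3.09926564 0.0043641 ] 0.00042071876293036867
w 78 [308.9, 215.4] [0.4603 0.1701 0.08  ] [0.4651 0.1674 0.0545]
w 642 [308.4, 254.1] [0.4969 0.1569 0.08  ] [0.5048 0.1531 0.0545]
(np.float64(229.3272727272727), np.float64(247.57272727272726)) 110 [0.4716 0.0754 0.053 ]
(np.float64(388.3047619047619), np.float64(247.27619047619046)) 105 [0.525  0.2362 0.053 ]
t 151 [264.8, 53.7] [1.0462 0.1574 0.08  ] [1.062  0.1619 0.0545]
t 10 [255.8, 257.6] [0.5128 0.1554 0.08  ] [0.5155 0.1598 0.0545]
[(0.94, [0.575, 0.1291, 0.0564])]
[(0.84, [0.4997, 0.1554, 0.0756]), (0.29, [0.5261, 0.2359, 0.0522])]
```

View pics/w2.png

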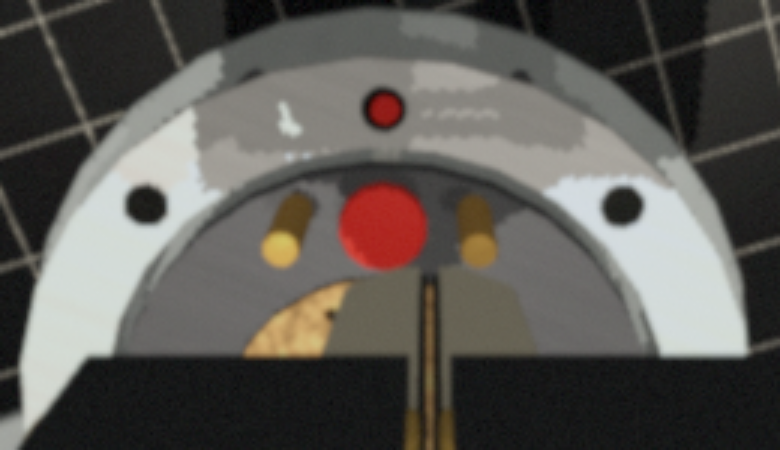

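The geometry is consistent: the hole chord is 169.4 mm against 169.7 expected. That puts the axis at (0.5788, 0.1291) and the cap at (0.4975, 0.156) at 161.6°, with tool y tangential. The crop shows the pin in its hole at (383,108) and the cap between the pegs. Next I'll go over the cap and descend.

{"fn": "apply_moves", "kwargs": {"commands": [2.6,-2.4,0,0,0,0,0,0,0,-5,0,0,0,0,0,0,-5,0,0,0,0,0,0,0,0,0,0,0]}}

```text
t: 2.85
tool_pos: [0.4975, 0.1597, 0.125]
orientation: [0.487, 3.098, 0.007]
force: [0.0, -0.2, 0.6]
opening: 0.0004
```

```bash
python3 - <<'E'
from h import *
s=read_state(); print(s["t"],s["tool_pos"],s["orientation"],s["force"])
im,_=read_camera("scene"); cv2.imwrite("pics/s3.png",cv2.resize(im[170:300,300:480],None,fx=4,fy=4))
E
```

```text
2.85 [0.49749451 0.15970919 0.12500911] [0.48651449 3.09759862 0.00655266] [ 0.04332113 -0.22148274  0.55274009]
```

View pics/s3.png

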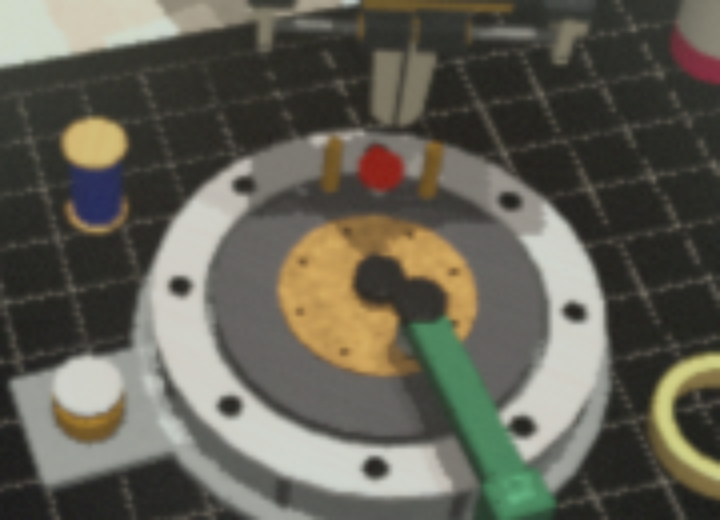

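The fingertips at (400,115) hang above the cap at (380,168), between the pegs. I'll correct y and descend.

{"fn": "apply_moves", "kwargs": {"commands": [0,-0.3,0,0,0,-0.01,0,0,0,-1.5,0,0,0,0,0,0,-1.5,0,0,0,0,0,0,-1,0,0,0,0]}}

```text
t: 3.4
tool_pos: [0.5037, 0.1587, 0.0931]
orientation: [0.499, 3.081, 0.015]
force: [0.9, -0.7, 0.6]
opening: 0.0004
```

```bash
cat >> h.py <<'E'
from scipy.spatial.transform import Rotation as Ro
C=np.array([.5788,.1291])
def st(ang):  # table angle target, deg clockwise
    s=read_state(); a=np.radians(161.6-ang)
    rel=s["tool_pos"][:2]-C; th=np.degrees(np.arctan2(rel[1],rel[0]))
    d=Ro.from_rotvec(np.pi*np.array([np.cos(a/2),np.sin(a/2),0]))
    print("t %.2f r %.1f tipturn %.2f z %.1f F %s"%(s["t"],1e3*np.hypot(*rel),161.6-th,1e3*s["tool_pos"][2],s["force"].round(1)))
    tgt=C+.085*np.array([np.cos(a),np.sin(a)])
    print("to target cm",(100*(tgt-s["tool_pos"][:2])).round(2),"rot",(d*Ro.from_rotvec(s["orientation"]).inv()).as_rotvec().round(3))
E
python3 -c "
from h import *
st(0)"
```

```text
t 3.40 r 80.7 tipturn 3.09 z 93.1 F [ 0.9 -0.7  0.6]
to target cm [-0.56 -0.27] rot [-0.006  0.022 -0.   ]
```

{"fn": "apply_moves", "kwargs": {"commands": [-0.5,-0.3,0,0,0.02,0,0,0,0,-0.8,0,0,0,0,0,0,-0.8,0,0,0,0]}}

```text
t: 3.78
tool_pos: [0.498, 0.1553, 0.0758]
orientation: [-0.502, -3.099, -0.01]
force: [-2.6, -0.4, 4.0]
opening: 0.0008
```

```bash
python3 -c "
from h import *
st(0)"
```

```text
t 3.77 r 84.9 tipturn -0.43 z 75.8 F [-2.6 -0.4  4. ]
to target cm [0.01 0.06] rot [-0.006 -0.001  0.   ]
```

{"fn": "apply_moves", "kwargs": {"commands": [0,0,-0.5,0,0,0,0,0,0,-0.2,0,0,0,0]}}

```text
t: 4.03
tool_pos: [0.4981, 0.1554, 0.0688]
orientation: [-0.502, -3.099, -0.01]
force: [-3.8, -0.6, 8.5]
opening: 0.0009
```

```bash
python3 -c "
from h import *
st(0)"
```

```text
t 4.03 r 84.9 tipturn -0.36 z 68.8 F [-3.8 -0.6  8.5]
to target cm [0.   0.06] rot [-0.006 -0.001  0.   ]
```

{"fn": "apply_moves", "kwargs": {"commands": [0.17,0.44,0,0,0,-0.05,0,0.17,0.44,0,0,0,-0.05,0,0.2,0.4,0,0,0,-0.05,0,0.2,0.4,0,0,0,-0.05,0]}}

```text
t: 4.53
tool_pos: [0.506, 0.1727, 0.0705]
orientation: [-0.819, -3.033, -0.01]
force: [-3.0, -0.7, 6.8]
opening: 0.0003
```

```bash
python3 -c "
from h import *
st(12)"
```

```text
t 4.53 r 84.8 tipturn 12.54 z 70.5 F [-3.  -0.7  6.8]
to target cm [-0.05 -0.06] rot [-0.007  0.001 -0.003]
```

{"fn": "apply_moves", "kwargs": {"commands": [0.22,0.34,-0.15,0,0,-0.05,0,0.24,0.33,0,0,0,-0.05,0,0.25,0.32,0,0,0,-0.05,0]}}

```text
t: 4.9
tool_pos: [0.514, 0.1837, 0.0708]
orientation: [1.051, 2.959, 0.013]
force: [-2.4, -1.2, 6.5]
opening: 0.0006
```

```bash
python3 - <<'E'
from h import *
st(20)
im,_=read_camera("scene"); cv2.imwrite("pics/s4.png",cv2.resize(im[170:300,300:480],None,fx=4,fy=4))
E
```

```text
t 4.90 r 84.7 tipturn 21.71 z 70.8 F [-2.4 -1.2  6.5]
to target cm [-0.18 -0.18] rot [-0.007  0.004  0.012]
```

View pics/s4.png

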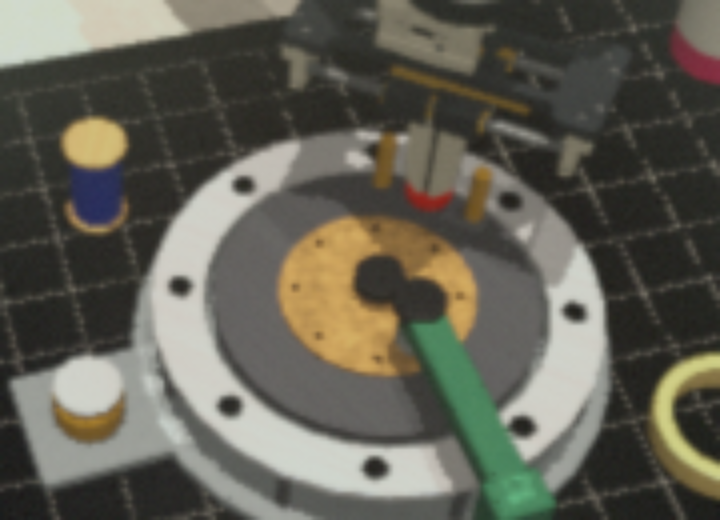

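The table has turned with the tip by about 17–20°. The cap is at (430,200) under the fingers and the pegs at (385,160) and (480,195). The pin is well clear of the first hole, so I'll lift off the cap while staying between the pegs.

{"fn": "apply_moves", "kwargs": {"commands": [0,0,0.9,0,0,0,0,0,0,0.7,0,0,0,0,0,0,0,0,0,0,0]}}

```text
t: 5.32
tool_pos: [0.5147, 0.1842, 0.0878]
orientation: [1.053, 2.957, 0.014]
force: [0.3, 0.1, 0.6]
opening: 0.0003
```

```bash
python3 - <<'E'
from h import *
st(22)
im,_=read_camera("scene"); 
m=reds(im[190:240,370:450]); print(m, [ray("scene",(c[0]+370,c[1]+190),.0715).round(4) for a,c in m])
E
```

```text
t 5.33 r 84.5 tipturn 22.30 z 87.8 F [0.3 0.1 0.6]
to target cm [-0.07 -0.  ] rot [-0.008  0.005 -0.021]
[(np.int32(71), [36.8, 27.5])] [array([0.5177, 0.182 , 0.0715])]
```

{"fn": "apply_moves", "kwargs": {"commands": [0.26,0.29,-0.2,0,0,-0.06,0,0.27,0.28,0,0,0,-0.045,0,0.29,0.27,0,0,0,-0.045,0,0.3,0.25,0,0,0,-0.045,0]}}

```text
t: 5.88
tool_pos: [0.524, 0.194, 0.0838]
orientation: [-1.346, -2.839, -0.008]
force: [-4.5, -2.9, 4.9]
opening: 0.0002
```

```bash
python3 - <<'E'
from h import *
st(33)
im,_=read_camera("scene"); 
m=reds(im[190:240,370:450]); print(m, [ray("scene",(c[0]+370,c[1]+190),.0715).round(4) for a,c in m])
E
```

```text
t 5.88 r 84.9 tipturn 31.39 z 83.8 F [-4.5 -2.9  4.9]
to target cm [0.18 0.16] rot [-0.005  0.002 -0.012]
[(np.int32(64), [37.4, 28.2])] [array([0.5203, 0.1827, 0.0715])]
```

```bash
python3 - <<'E'
from h import *
im,_=read_camera("scene"); cv2.imwrite("pics/s5.png",cv2.resize(im[180:250,340:450],None,fx=7,fy=7,interpolation=cv2.INTER_CUBIC))
st(33)
E
```

```text
t 5.97 r 84.9 tipturn 31.62 z 83.7 F [-2.8 -2.1  2.2]
to target cm [0.15 0.14] rot [-0.005  0.003 -0.013]
```

View pics/s5.png

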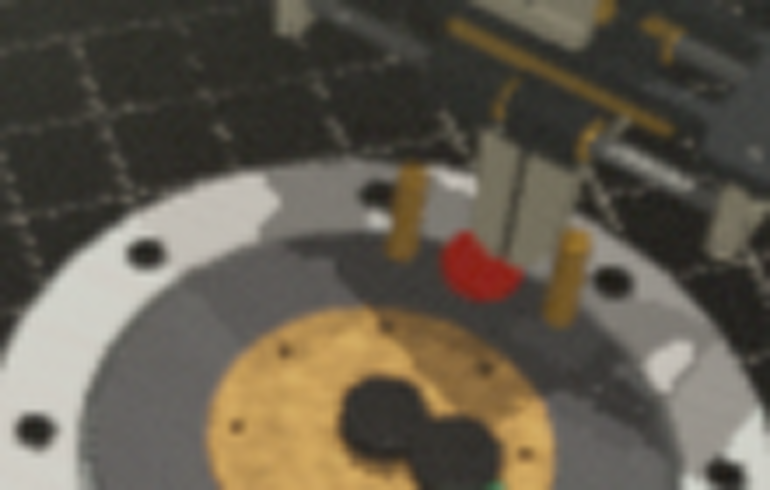

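The view shows the fingers against the leading peg at (570,275), the cap uncovered at (480,270) and the table at about 26°. I'll continue gently.

{"fn": "apply_moves", "kwargs": {"commands": [0.27,0.22,0.15,0,0,-0.045,0,0.28,0.2,0,0,0,-0.045,0,0.29,0.19,0,0,0,-0.045,0,0.3,0.18,0,0,0,-0.045,0]}}

```text
t: 6.48
tool_pos: [0.5311, 0.2001, 0.0827]
orientation: [-1.591, -2.701, 0.003]
force: [-4.8, -1.5, 4.3]
opening: 0.0005
```

```bash
python3 -c "
from h import *
st(42)"
```

```text
t 6.47 r 85.5 tipturn 37.70 z 82.7 F [-4.8 -1.5  4.3]
to target cm [0.57 0.29] rot [-0.002 -0.007  0.01 ]
```

{"fn": "apply_moves", "kwargs": {"commands": [0,0,0.5,0,0,0,0,0.34,0.2,0.1,0,0,-0.03,0,0.34,0.19,0.1,0,0,-0.03,0]}}

```text
t: 6.85
tool_pos: [0.5355, 0.203, 0.0881]
orientation: [-1.669, -2.649, 0.01]
force: [-4.1, -1.7, -1.7]
opening: 0.0004
```

```bash
python3 - <<'E'
from h import *
st(44)
im,_=read_camera("scene"); cv2.imwrite("pics/s6.png",cv2.resize(im[180:250,340:450],None,fx=7,fy=7,interpolation=cv2.INTER_CUBIC))
E
```

```text
t 6.85 r 85.6 tipturn 41.22 z 88.1 F [-4.1 -1.7 -1.7]
to target cm [0.39 0.15] rot [ 0.    -0.012  0.035]
```

View pics/s6.png

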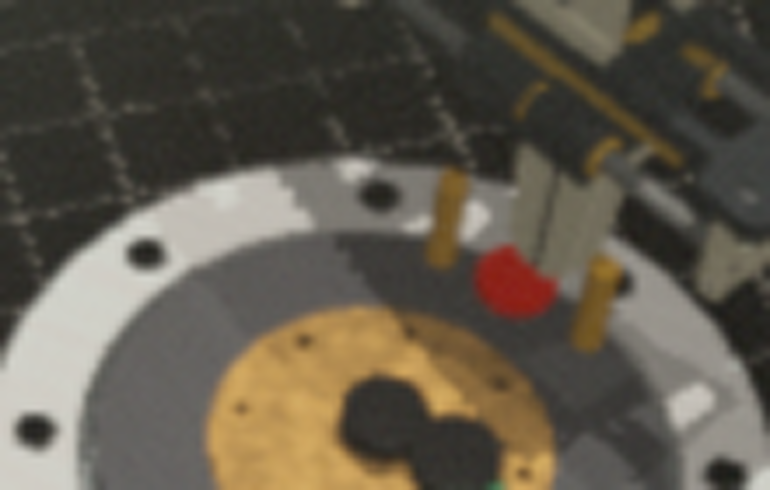

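Still pushing the peg, now at (600,300); the table is at about 36°. Two more short pushes to go, with a check after each.

{"fn": "apply_moves", "kwargs": {"commands": [0.35,0.17,0,0,0,0,0,0.35,0.16,0.05,0,0,-0.04,0,0.35,0.15,0.05,0,0,-0.04,0]}}

```text
t: 7.28
tool_pos: [0.5441, 0.2069, 0.088]
orientation: [-1.774, -2.575, 0.016]
force: [-5.8, -1.5, -0.2]
opening: 0.0007
```

```bash
python3 - <<'E'
from h import *
st(47)
im,_=read_camera("scene"); 
m=reds(im[190:240,370:450]); print(m, [ray("scene",(c[0]+370,c[1]+190),.0715).round(4) for a,c in m])
E
```

```text
t 7.28 r 85.2 tipturn 47.57 z 88.0 F [-5.8 -1.5 -0.2]
to target cm [-0.07 -0.05] rot [ 0.001 -0.018  0.065]
[(np.int32(67), [45.6, 32.4])] [array([0.5381, 0.1979, 0.0715])]
```

{"fn": "apply_moves", "kwargs": {"commands": [0.27,0.1,0,0,0,0,0]}}

```text
t: 7.45
tool_pos: [0.5466, 0.2077, 0.0879]
orientation: [-1.776, -2.574, 0.018]
force: [-5.5, -3.5, 3.5]
opening: 0.0007
```

```bash
python3 - <<'E'
from h import *
st(49)
im,_=read_camera("scene"); 
m=reds(im[190:240,370:450]); print(m, [ray("scene",(c[0]+370,c[1]+190),.0715).round(4) for a,c in m])
E
```

```text
t 7.45 r 84.9 tipturn 49.29 z 87.9 F [-5.5 -3.5  3.5]
to target cm [-0.04 -0.01] rot [ 0.001 -0.019  0.031]
[(np.int32(68), [46.3, 33.0])] [array([0.5403, 0.1989, 0.0715])]
```

{"fn": "apply_moves", "kwargs": {"commands": [0.2,0.07,0,0,0,0,0]}}

```text
t: 7.62
tool_pos: [0.5484, 0.208, 0.0879]
orientation: [-1.774, -2.575, 0.02]
force: [-5.6, -2.9, 2.6]
opening: 0.0001
```

```bash
python3 - <<'E'
from h import *
st(49)
im,_=read_camera("scene"); cv2.imwrite("pics/s7.png",cv2.resize(im[180:250,340:450],None,fx=7,fy=7,interpolation=cv2.INTER_CUBIC))
m=reds(im[190:240,370:450]); print(m, [ray("scene",(c[0]+370,c[1]+190),.0715).round(4) for a,c in m])
E
```

```text
t 7.62 r 84.6 tipturn 50.55 z 87.9 F [-5.6 -2.9  2.6]
to target cm [-0.23 -0.05] rot [ 0.002 -0.019  0.03 ]
[(np.int32(63), [46.8, 33.4])] [array([0.5418, 0.1997, 0.0715])]
```

View pics/s7.png

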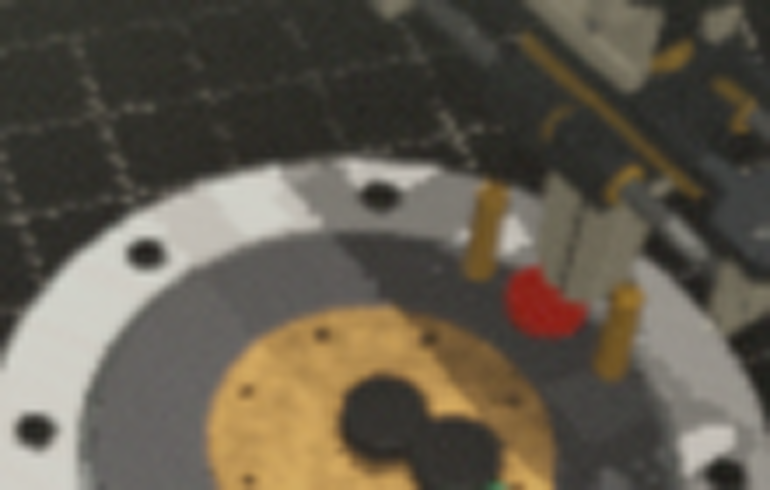

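The cap at (545,305) still looks sunk. The pegs' tops are at (492,185) and (627,290). I'll fit the table angle from the peg tops.

```bash
python3 - <<'E'
from h import *
def proj(p,c="scene"):
    m=camera_model(c); q=np.array(m["intrinsics"])@(np.array(m["R"])@p+np.array(m["t"])); return q[:2]/q[2]
def at(ang,r,tang,z):
    a=np.radians(161.6-ang); u=np.array([np.cos(a),np.sin(a)]); v=np.array([np.sin(a),-np.cos(a)])
    return np.r_[C+r*u+v*tang,z]
f=lambda p:((p-[340,180])*7).round(0)
for ang in (39,42,45): print(ang,[f(proj(at(ang,85,t,.1))) for t in(-.031,.031)],"cap in",f(proj(at(ang,85,0,.0715))),"up",f(proj(at(ang,85,0,.08))))
print("hole",f(proj(at(45,120,0,.053))),f(proj(at(0,120,0,.053))))
E
```

```text
39 [array([ 4808., -3633.]), array([ 4815., -3633.])] cap in [ 4808. -3629.] up [ 4809. -3630.]
42 [array([ 5351., -3641.]), array([ 5359., -3641.])] cap in [ 5352. -3637.] up [ 5353. -3638.]
45 [array([ 5960., -3650.]), array([ 5969., -3650.])] cap in [ 5961. -3646.] up [ 5962. -3647.]
hole [ 6011. -3682.] [  380. -3565.]
```

```bash
cat >> h.py <<'E'
def proj(p,c="scene"):
    m=camera_model(c); q=np.array(m["intrinsics"])@(np.array(m["R"])@p+np.array(m["t"])); return q[:2]/q[2]
def at(ang,r,tang,z):
    a=np.radians(161.6-ang); u=np.array([np.cos(a),np.sin(a)]); v=np.array([np.sin(a),-np.cos(a)])
    return np.r_[C+r*u+v*tang,z]
E
python3 - <<'E'
from h import *
f=lambda p:((p-[340,180])*7).round(0)
for ang in (39,42,45): print(ang,[f(proj(at(ang,.085,t,.1))) for t in(-.031,.031)],"cap in",f(proj(at(ang,.085,0,.0715))),"up",f(proj(at(ang,.085,0,.08))))
print("hole",f(proj(at(45,.120,0,.053))),f(proj(at(0,.120,0,.053))))
E
```

```text
39 [array([473., 187.]), array([616., 280.])] cap in [532. 285.] up [535. 269.]
42 [array([485., 191.]), array([623., 289.])] cap in [541. 291.] up [545. 276.]
45 [array([498., 196.]), array([630., 299.])] cap in [551. 299.] up [554. 283.]
hole [610. 282.] [376. 197.]
```

The fit gives the table at about 43.5° with the cap still in, so I need roughly another 1–2 mm.

{"fn": "apply_moves", "kwargs": {"commands": [0.17,0.04,0,0,0,0,0]}}

```text
t: 7.8
tool_pos: [0.5506, 0.2085, 0.0881]
orientation: [-1.773, -2.576, 0.018]
force: [-0.9, -1.2, -0.4]
opening: 0.0006
```

```bash
cat > chk.py <<'E'
from h import *
st(49)
im,_=read_camera("scene"); cv2.imwrite("pics/last.png",cv2.resize(im[180:250,340:450],None,fx=7,fy=7,interpolation=cv2.INTER_CUBIC))
o=im[190:240,370:450]; print([(int(a),c) for a,c in reds(o)])
h=cv2.cvtColor(o,cv2.COLOR_BGR2HSV).astype(int); m=((h[...,0]<6)|(h[...,0]>174))&(h[...,1]>170)&(h[...,2]>90); v,u=np.nonzero(m); print("box",u.min()+370,u.max()+370,v.min()+190,v.max()+190)
E
python3 chk.py
```

```text
t 7.80 r 84.3 tipturn 52.06 z 88.1 F [-0.9 -1.2 -0.4]
to target cm [-0.45 -0.09] rot [ 0.002 -0.018  0.029]
[(42, [47.1, 32.2])]
box 414 422 218 225
```

View pics/last.png

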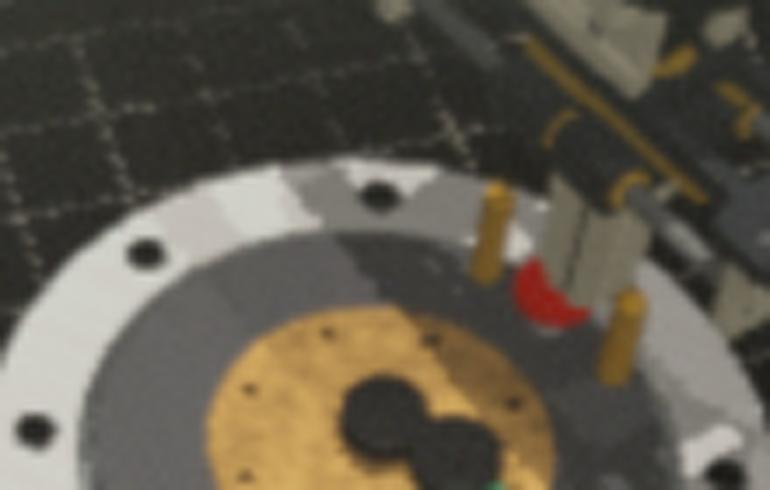

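The cap has risen: its lower edge is at (550,328) with the stem visible below it, and the force dropped. I'll back off the peg 2–3 mm and lift straight up.

{"fn": "apply_moves", "kwargs": {"commands": [-0.3,-0.1,0,0,0,0,0,0,0,1,0,0,0,0,0,0,3,0,0,0,0,0,0,5,0,0,0,0,-4,2,4,0,0,0,0,-4,2,0,0,0,0,0,0,0,0,0,0,0,0]}}

```text
t: 8.72
tool_pos: [0.4676, 0.2493, 0.2273]
orientation: [-1.775, -2.58, 0.005]
force: [1.2, 0.1, 0.2]
opening: 0.0004
```

```bash
python3 chk.py; python3 - <<'E'
from h import *
f=lambda p:((p-[340,180])*7).round(0)
print(read_state()["tool_pos"], "pin", f(proj(at(45,.120,0,.0545))))
im,_=read_camera("wrist"); cv2.imwrite("pics/w9.png",im)
m=cv2.imread("pics/last.png"); cv2.imwrite("pics/c9.png",np.vstack([cv2.resize(m,(480,305)),cv2.resize(im,(480,290))[:, :]]))
E
```

```text
t 8.72 r 163.8 tipturn 28.82 z 227.3 F [1.2 0.1 0.2]
to target cm [ 7.86 -4.17] rot [-0.003 -0.01   0.029]
[(94, [49.7, 31.0])]
box 414 428 217 226
[0.46904992 0.24883287 0.22778918] pin [610. 280.]
```

View pics/c9.png

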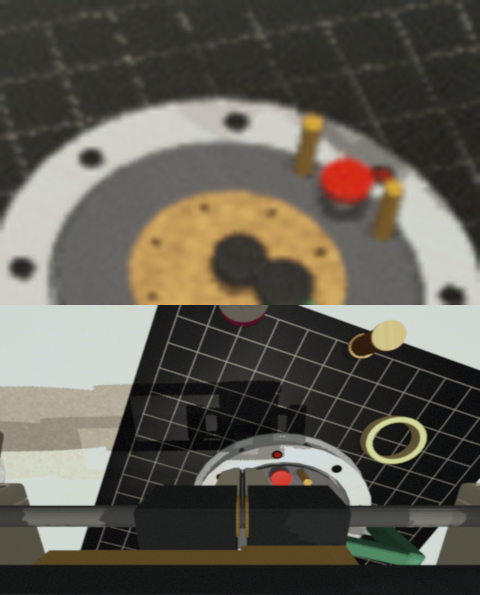

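The cap is up: it measures (558,287) in the crop, where "up" predicts (554,283) and "in" (551,299). The red pin stands in the next hole in both views, and the arm is clear, so I'll hand it in.

```bash
python3 -c "
from plant import *
print(close_job(), read_state()['t'])"
```

```text
the job is handed in; nothing more can be done
the job is handed in; nothing more can be done
```

The turntable is indexed one hole clockwise and locked again. I handed the job in at about 9 s of the 34 s.

- **What I did:** I pressed the red cap to about 11 mm and turned the table out of the first hole. I then lifted the tip off the cap, pushed the leading peg in small steps until the plunger sprang up, backed off and retreated to 0.23 m height.
- **Last checks:** With the fingers away, the cap is seen within about 1 pixel of its predicted "up" position at 45°. The red pin shows in the next hole in both the scene and wrist views. The force at the tool is about 1 N, so the robot is touching nothing.
- **Forces and other items:** The highest reading I took was about 9 N, well below the limits. I came near none of the loose items, but I did not measure them again at the end.
- **What disagreed:** The trained network once reported the spindle as cap_top in the top view. I used the wrist-camera pixel geometry instead.

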